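# Vent the nail dry-box and crack its stuck lid

## Task

The lid of the green nail box is stuck on its rubber seal. First swing the red-knobbed vent lever beside the box round until its pointer stands at the yellow index, keeping the lid shut meanwhile and leaving the index where it is set; then take the lid by its bar handle, break it free without letting it fly wide, and hold it ajar, its front edge about 3 cm up, so that the box can air. Finish still holding the lid ajar, with the lever at the index; leave the shoes, brush, pritchel and soapstone where they lie.

Things in the scene. Friction and masses are not known exactly. Their poses are not given: they have to be found in the camera images.
- vent_pivot (a point): the upright axis of the vent lever, on a brass valve column fixed to the left side of the green dry-box (box 180 deep x 220 wide x 110 mm high, fixed to the bench; x of this frame runs from the box's front to its hinge side, y to its left, z up). The point is on top of the column, 70 mm above the bench; seen from the middle of the hinge line it lies 120 mm towards the front and 170 mm to the left
- vent_lever (a joint): angle of the vent lever about its upright axis (rad): 0 = pointing to the box's front (-x of the box), growing clockwise seen from above towards the box's left (+y), stop at 1.57. Stays where it is left (friction about 0.12 N m, under 2 N at the knob)
- lever_knob (a point): middle of the red knob that stands up on the lever: round, 25 mm diameter, straight sides from 20 mm below this point to 20 mm above, top 24 mm above; 75 mm from the pivot axis. The flat lever arm (top 30 mm below this point) runs below it from the pivot
- lever_tip (a point): tip of the lever's steel pointer, 100 mm from the pivot axis, 82 mm above the bench
- index_mark (a point): inner upper end of the yellow index block (22 x 10 x 22 mm, top 82 mm above the bench), 100 mm from the pivot axis on the steel arc, where the pointer's tip should stand. The index is a stiff sliding clip, set before the start; it must not be moved
- lid (a joint): opening angle of the box lid about the hinge at the box's far top edge (rad): 0 = shut, grows as the front edge rises, stop at 0.7; 0.16 rad = front edge 30 mm up. The seal holds it until the handle is pulled up with about 14 to 17 N in all; the pull needed dies away within about 10 mm of lift to the lid's own weight (2 to 4 N at the handle). Let go, the lid falls back
- lid_handle (a point): middle of the lid's steel bar handle: round bar 14 mm diameter, 110 mm long along the box's y (left-right), carried by a 12 mm post under each end, its centre 43 mm above the lid's top and 170 mm above the bench when shut. Moves with the lid; its axes are the box's when the lid is shut
- lid_hinge (a point): middle of the lid's hinge line (along the box's y), 110 mm above the bench; 155 mm behind and 60 mm below the handle bar when shut
- lid_edge (a point): middle of the lid's front edge, 187 mm from the hinge line, 113 mm above the bench when shut
- shoe_a: worn steel keg shoe, U-shaped, about 130 x 130 x 9 mm, lying flat; origin at the middle of its underside; to be left alone
- shoe_b: second worn steel keg shoe, the same size; to be left alone
- brush: brass-bristled brush with a beech handle, 220 x 26 x 28 mm, lying bristles down; to be left alone
- pritchel: blued steel pritchel, 14 mm thick, 240 mm long, lying along its x; to be left alone
- soapstone: grey soapstone marker, 90 x 13 x 6 mm, lying flat; to be left alone

How it is judged:
By the outcome, as a careful person would: the job done as asked, in the order asked, and still so for the second after the job is handed in, while the arm keeps its last pose, push and grip.
It also fails if it takes over 45 s, if anything falls off the work surface, if the arm or the gripper's body presses on something with over 40 N, if the wrist force passes 120 N, or if a joint passes its speed limit or range.

## Robot

A 7-joint arm with a two-finger parallel gripper is mounted at the origin on the work surface. World frame = base frame: x ahead of the robot, y to its left, z up, the work surface at z = 0. Lengths are in m, angles in rad, forces in N, time in s.
With the tool pointing down it reaches from about 0.4 to 0.85 m from the base axis. Payload 4.5 kg.
Tool frame: the origin (TCP) lies on the centre line of the jaws, within the pads' length; the fingertips stand 25 mm ahead of it and the grasp point (between the pads) lies 6 mm ahead of it; z points along the fingers, y is the direction in which the jaws open and shut (so a half turn about z gives the same grasp; the last joint's range is limited). The gripper opens to 88 mm and grips with 3 to 60 N. Pads are 18 mm wide; open, the fingers measure 123 mm over their backs; the gripper's body (75 mm by 187 mm) begins 45 mm behind the grasp point.
Start: joints at [1.358, 0.689, -0.195, 1.565, 0.157, 0.902, -0.215], TCP at [0.153, -0.606, 0.264] pointing down, gripper open.
Joint ranges: [-3.01, 3.01], [-0.46, 2.08], [-1.47, 1.51], [0.13, 2.56], [-1, 4.14], [0.04, 2.09], [-2.66, 2.66]. Speed limits (rad/s): [2.57, 2.57, 3.14, 3.14, 3.14, 3.14, 3.14].

## Interface

Orientations are given as a unit quaternion [x, y, z, w].
In Python, from plant import r, eyes gives the robot as it stands.
- The arm moves only by the tool servo_tool, never from a script. Its argument "deltas" is a list of rows, each an object of numbers: "dx", "dy", "dz": the shift along the tool's x, y, z in units of 60 mm (1.0 is 60 mm); "ax", "ay", "az": the turn, a rotation vector about the tool's x, y, z in units of 6 degrees (1.0 is 6 degrees); "hand": the finger opening in mm, from 0 to 88.1. A call has 1 to 10 rows; each row is the pose to reach, as a shift and turn from the pose commanded when the call began, along the tool's axes at that moment; what a row does not reach only later rows make up. A row lasts 1/8 s, in which the tool goes at most 62.5 mm and 10.7 degrees, less where a joint would pass 70% of its speed; a pose out of reach is approached as far as the arm can. A call with a gripper value outside its range is refused whole. The fingers move at their own pace and stop on an object; "newtons" is the grip in N (left out, the last holds). Time passes only in rows, so rows that repeat a pose let the fingers close. It gives the time, the measured TCP pose, the force and the opening at its end, in the units of the state.
- r.get_state(): the state, without advancing time (a new reading comes with each control period).
- eyes.snapshot(name): name is "scene" or "side" or "wrist"; returns (picture, depth): 480x640x3 uint8, red, green, blue; 480x640 float32, m along the optical axis (not along the pixel's ray), 0 where there is no reading.
- eyes.camera_model(name): a dict with "fx", "fy", "cx", "cy" (pixels), "pose" (4x4, takes a point from camera to world coordinates). Camera axes: x right, y up, looking along -z (the intrinsics and any distortion apply to the point x, -y, -z); pixel columns grow to the right and rows downward; lengths in m; the calibration is good to about 2 mm. The wrist camera is an equidistant fisheye: a pixel r from the principal point sees the ray r / f radians off the axis. A picture is of the moment at which its call begins: read the wrist's pose just before it. camera_model takes no time and is no camera call; for the wrist camera it gives the pose at the moment of the call.
- r.finish_job(): hands the job in, once; it reports no verdict.
The state is a dict: "clock": time; "q": joint angles; "qd": joint speeds; "joint_torque": joint torques, N m; "tool_pos": TCP position; "eef_rot": TCP orientation; "contact_force": force on the tool from outside, world axes, zero at the start; "moment": the same for the moment, N m; "opening": opening from 0.0 (shut) to 1.0 (fully open).
Only numpy, scipy, OpenCV 4.12 (cv2) and the standard library are available. Lean on these libraries where they do the work, as an engineer would, in place of code of your own. Each camera call takes 0.05 s, during which the arm holds its last target.

## Working session

There is one attempt and no reset: what is moved stays moved. The work goes in short steps, Python scripts to look and compute and a tool call to move; the robot and the scene stay as the last step left them, time stands still between calls to the robot, and variables do not carry over. Pictures are saved under pics/ and viewed, and the job is handed in when it is done.

Besides the shell and the picture viewer there is one more tool, called after "Emit:" by a JSON object that holds its "fn" and its "kwargs", one argument or row to a line. servo_tool: Moves the arm, as the interface text tells. Its arguments: {"type":"object","properties":{"deltas":{"type":"array","items":{"type":"object","properties":{"dx":{"type":"number"},"dy":{"type":"number"},"dz":{"type":"number"},"ax":{"type":"number"},"ay":{"type":"number"},"az":{"type":"number"},"hand":{"type":"number"}}}},"newtons":{"type":"number"}},"required":["deltas"]}

```bash
ls; mkdir -p pics; cat > h.py <<'E'
import numpy as np, cv2
from plant import r, eyes
def snap(name, tag):
    m=eyes.camera_model(name); p,d=eyes.snapshot(name)
    cv2.imwrite(f'pics/{tag}.png', p[:,:,::-1]); np.savez(f'pics/{tag}.npz',p=p,d=d,fx=m['fx'],fy=m['fy'],cx=m['cx'],cy=m['cy'],pose=m['pose'])
    return p,d,m
E
python3 - <<'E'
from h import *
for n in ['scene','side','wrist']:
    p,d,m=snap(n,n+'0'); print(n,{k:v for k,v in m.items()})
s=r.get_state(); print({k:np.round(v,4) for k,v in s.items()})
E
```

```text
pics
scene {'fx': 477.5638654975462, 'fy': 477.5638654975462, 'cx': 315.7093925207297, 'cy': 242.67030056887432, 'pose': array([[ 0.75737224, -0.52832222,  0.3837485 ,  0.91098824],
       [ 0.65298126,  0.61128528, -0.44715298, -0.46630284],
       [ 0.00166104,  0.58924183,  0.80795501,  0.95086392],
       [ 0.        ,  0.        ,  0.        ,  1.        ]])}
side {'fx': 488.2668446298462, 'fy': 488.2668446298462, 'cx': 321.9727490753873, 'cy': 243.96364149130864, 'pose': array([[-0.88388901,  0.27201904, -0.3804548 ,  0.02908327],
       [-0.46766157, -0.50407251,  0.72608784,  0.96753382],
       [ 0.00573292,  0.81970516,  0.57275701,  0.92217747],
       [ 0.        ,  0.        ,  0.        ,  1.        ]])}
wrist {'fx': 371.64829954431775, 'fy': 371.64829954431775, 'cx': 317.8884203429215, 'cy': 228.22521171240925, 'pose': array([[ 2.44675205e-01,  9.22908590e-01,  2.97277276e-01,
         2.30015111e-01],
       [-9.69604679e-01,  2.33176170e-01,  7.41325840e-02,
        -5.86788047e-01],
       [-9.00378177e-04, -3.06379843e-01,  9.51908914e-01,
         3.83958891e-01],
       [ 0.00000000e+00,  0.00000000e+00,  0.00000000e+00,
         1.00000000e+00]])}
{'clock': np.float64(0.15), 'q': array([ 1.3578,  0.6898, -0.1945,  1.5661,  0.1573,  0.9025, -0.2151]), 'qd': array([-0.0027, -0.0025, -0.0009, -0.0018,  0.    ,  0.0004, -0.0001]), 'joint_torque': array([-1.10000e-03, -5.27862e+01, -1.26880e+00, -1.53588e+01,
       -5.26000e-02,  3.90000e-03,  1.00000e-04]), 'tool_pos': array([ 0.1525, -0.6056,  0.2631]), 'eef_rot': array([ 9.924e-01,  1.231e-01, -1.000e-04, -7.000e-04]), 'contact_force': array([-0.3175, -0.4273, -0.4774]), 'moment': array([ 0.0169, -0.0111,  0.0559]), 'opening': np.float64(1.0014)}
```

View pics/scene0.png

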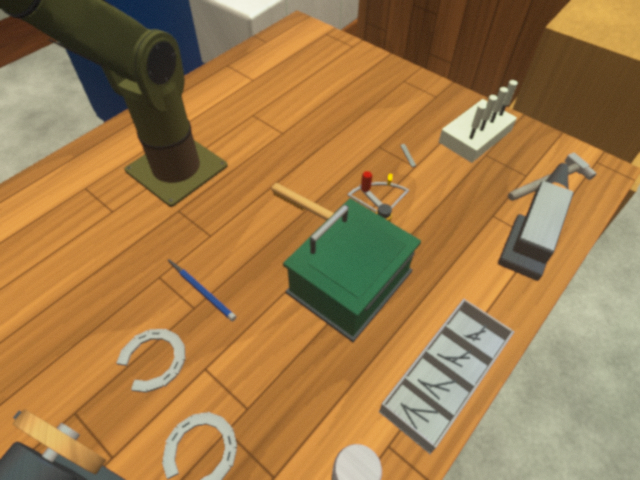

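View pics/side0.png

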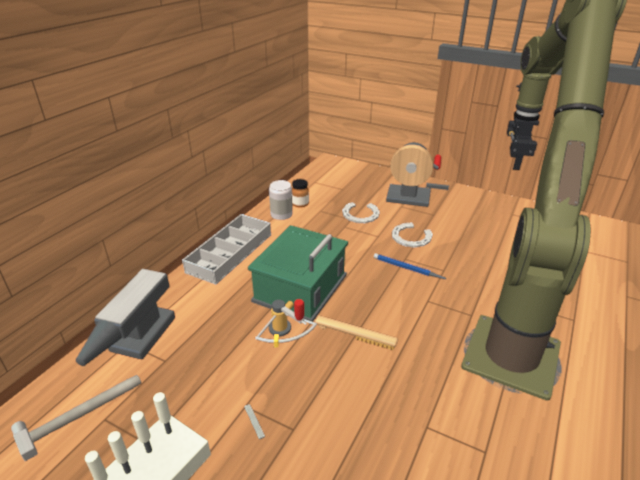

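View pics/wrist0.png

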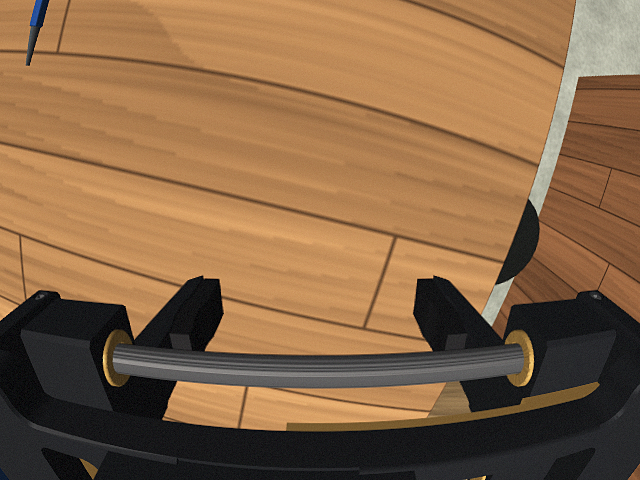

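The scene shows the green box (lid centre about 352,245), handle bar (330,227), red knob (367,180), yellow index (390,178) and column (384,211). I'll enlarge these for measuring.

```bash
cat >> h.py <<'E'
def load(tag): return np.load(f'pics/{tag}.npz')
def pt(f,u,v,d=None):
    if d is None:
        d=f['d'][int(round(v)),int(round(u))]
    c=np.array([(u-f['cx'])/f['fx']*d, -(v-f['cy'])/f['fy']*d, -d,1]); return (f['pose']@c)[:3]
def ptz(f,u,v,z):
    c=np.array([(u-f['cx'])/f['fx'], -(v-f['cy'])/f['fy'], -1]); R=f['pose'][:3,:3];o=f['pose'][:3,3]
    w=R@c; return o+w*(z-o[2])/w[2]
def proj(f,P):
    P=np.atleast_2d(P); c=(P-f['pose'][:3,3])@f['pose'][:3,:3]
    return np.c_[f['cx']+f['fx']*c[:,0]/-c[:,2], f['cy']-f['fy']*c[:,1]/-c[:,2]]
E
python3 - <<'E'
from h import *
for t,(x0,y0,w,h) in {'scene0':(270,150,170,127),'side0':(235,215,170,127)}.items():
    im=cv2.imread(f'pics/{t}.png')[y0:y0+h,x0:x0+w]
    cv2.imwrite(f'pics/{t}_z.png',cv2.resize(im,None,fx=4.7,fy=4.7,interpolation=cv2.INTER_CUBIC))
for t in ['scene0','side0']:
    f=load(t);p=f['p'].astype(int);d=f['d']
    R,G,B=p[...,0],p[...,1],p[...,2]
    for nm,m in {'red':(R>110)&(G<45)&(B<50),'yel':(R>170)&(G>150)&(B<80),'green':(G>R+25)&(G>B+15)}.items():
        v,u=np.nonzero(m&(d>0)); P=np.array([pt(f,a,b) for a,b in zip(u,v)])
        print(t,nm,len(u))
        if nm=='green':
            k=(P[:,2]>.105)&(P[:,2]<.135); print(np.median(P[k],0), cv2.minAreaRect((P[k][:,:2]*1000).astype(np.float32)))
        else:
            k=(P[:,0]>.3)&(P[:,2]>.03); 
            if k.any():print(np.median(u[k]),np.median(v[k]),k.sum(),np.median(P[k],0),P[k].min(0),P[k].max(0))
E
```

```text
scene0 red 37
367.0 176.0 37 [0.48902965 0.20815366 0.13923463] [0.47939421 0.19992534 0.13542354] [0.49776512 0.21698187 0.14294913]
scene0 yel 9397
618.0 31.0 1284 [0.71934608 0.96461539 0.2489488 ] [ 0.47155749 -0.57440442  0.07932859] [0.81964961 1.19189908 0.25442447]
scene0 green 7770
[0.60636196 0.01017094 0.12824726] ((594.9607543945312, 24.97930145263672), (191.0028839111328, 235.68553161621094), 1.3127919435501099)
side0 red 85
299.0 311.0 85 [0.47941306 0.22217642 0.11604589] [0.47418573 0.20916452 0.09121194] [0.48873423 0.22886641 0.13392312]
side0 yel 29
276.0 343.0 25 [0.49970311 0.30115066 0.06747864] [0.49505759 0.142393   0.03023708] [0.55698593 0.30472298 0.08098119]
side0 green 4617
[0.5906756  0.05658542 0.12742278] ((591.3317260742188, 29.273040771484375), (192.04922485351562, 235.61204528808594), 2.63200306892395)
```

View pics/scene0_z.png

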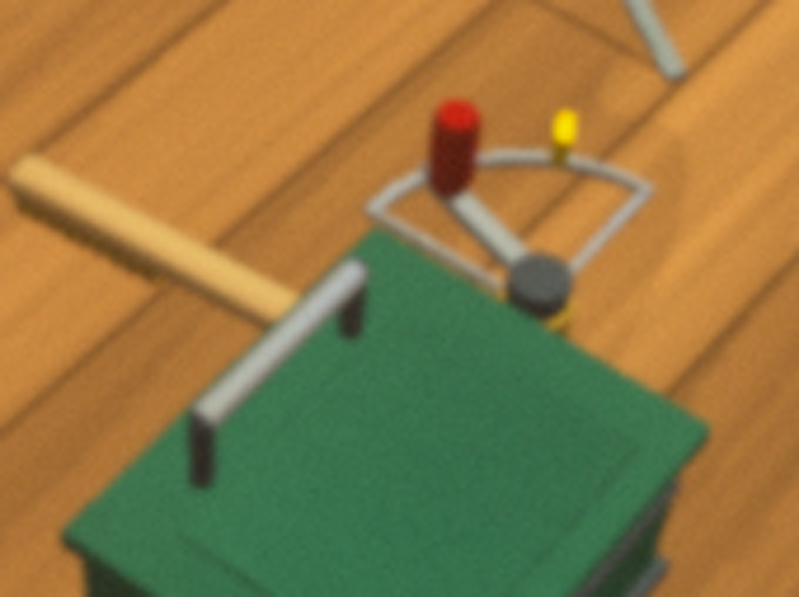

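View pics/side0_z.png

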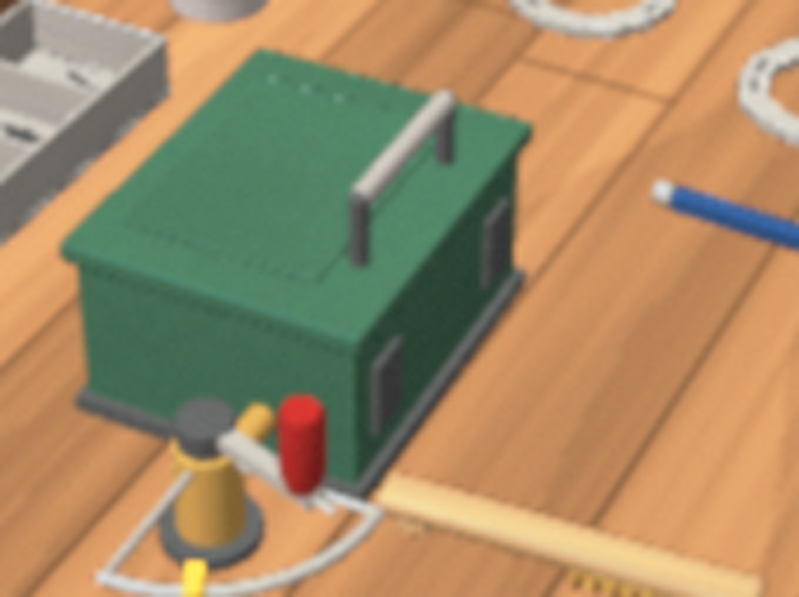

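```bash
python3 - <<'E'
from h import *
s=load('scene0');f=load('side0')
def z2(t,u,v):
    o=(270,150) if t is s else (235,215); return o[0]+u/4.7,o[1]+v/4.7
for t,L in ((s,[(355,270),(203,412)]),(f,[(357,195),(443,100)])):
    for q in L: print('handle',np.round(ptz(t,*z2(t,*q),.172),4))
for t,L in ((s,[(378,230),(68,538),(708,432)]),(f,[(358,345),(528,128),(260,52),(68,248)])):
    for q in L: print('lidc',np.round(ptz(t,*z2(t,*q),.127),4))
print('col', ptz(s,*z2(s,541,278),.08),ptz(f,*z2(f,205,415),.08), pt(s,*z2(s,541,278)),pt(f,*z2(f,205,415)))
print('knobtop', ptz(s,*z2(s,457,112),.136),ptz(f,*z2(f,302,407),.136), pt(s,*z2(s,457,112)))
print('yel', ptz(s,*z2(s,566,118),.082),ptz(f,*z2(f,195,565),.082))
print('arc ends', ptz(s,*z2(s,368,208),.06),ptz(s,*z2(s,652,188),.06),ptz(f,*z2(f,380,512),.06),ptz(f,*z2(f,100,577),.06))
E
```

```text
handle [0.5285 0.0768 0.172 ]
handle [ 0.5289 -0.029   0.172 ]
handle [0.526  0.0801 0.172 ]
handle [ 0.527  -0.0255  0.172 ]
lidc [0.4989 0.1354 0.127 ]
lidc [ 0.5072 -0.0948  0.127 ]
lidc [0.6882 0.1379 0.127 ]
lidc [0.4899 0.1449 0.127 ]
lidc [ 0.4975 -0.0826  0.127 ]
lidc [ 0.6846 -0.0783  0.127 ]
lidc [0.6751 0.1484 0.127 ]
col [0.55783108 0.1984171  0.08      ] [0.56212294 0.18739837 0.08      ] [0.56093917 0.19256698 0.08766437] [0.55715095 0.19467518 0.08785551]
knobtop [0.48464676 0.21653338 0.136     ] [0.48624133 0.21063706 0.136     ] [0.48708519 0.21262794 0.14066057]
yel [0.50314419 0.29635929 0.082     ] [0.50551136 0.28713848 0.082     ]
arc ends [0.45177297 0.1930385  0.06      ] [0.55770453 0.30353115 0.06      ] [0.45217244 0.19000763 0.06      ] [0.55643968 0.29958563 0.06      ]
```

```bash
cat >> h.py <<'E'
from scipy.spatial.transform import Rotation as Ro
def plan(P,yaw=None,st=None):
    """P target TCP world; yaw = target azimuth (deg) of tool y axis with tool pointing down; prints deltas from measured pose"""
    s=st or r.get_state(); R=Ro.from_quat(s['eef_rot']); d=R.inv().apply(np.asarray(P)-s['tool_pos'])/.06
    a=np.zeros(3)
    if yaw is not None:
        y=np.deg2rad(yaw); Y=np.array([np.cos(y),np.sin(y),0]); Z=np.array([0,0,-1.]); X=np.cross(Y,Z)
        T=Ro.from_matrix(np.c_[X,Y,Z]); a=np.rad2deg((R.inv()*T).as_rotvec())/6
    print('d',np.round(d,3),'a',np.round(a,3))
def st():
    s=r.get_state(); R=Ro.from_quat(s['eef_rot']).as_matrix()
    print('t',round(float(s['clock']),2),'pos',np.round(s['tool_pos'],4),'yaz',np.round(np.rad2deg(np.arctan2(R[1,1],R[0,1])),2),'z',np.round(R[:,2],3),'F',np.round(s['contact_force'],2),'M',np.round(s['moment'],2),'open mm',round(float(s['opening'])*88.1,2),'q',np.round(s['q'],2))
E
python3 - <<'E'
from h import *
st(); plan([.5,-.15,.3],-75.9+75); plan([.486,.2135,.26],75.8)
E
```

```text
t 0.15 pos [ 0.1525 -0.6056  0.2631] yaz -75.86 z [-0.     0.001 -1.   ] F [-0.32 -0.43 -0.48] M [ 0.02 -0.01  0.06] open mm 88.22 q [ 1.36  0.69 -0.19  1.57  0.16  0.9  -0.22]
d [ 7.471 -5.95  -0.608] a [-1.2000e-02 -8.0000e-03 -1.2493e+01]
d [  8.725 -11.88    0.067] a [-6.0000e-03 -1.8000e-02 -2.5276e+01]
```

Emit:
{"fn": "servo_tool", "kwargs": {
  "deltas": [
    {"dx": 0.7, "dy": -0.6, "dz": -0.1, "az": -1.2},
    {"dx": 1.5, "dy": -1.2, "dz": -0.2, "az": -2.5},
    {"dx": 2.3, "dy": -1.8, "dz": -0.3, "az": -3.8},
    {"dx": 3.1, "dy": -2.5, "dz": -0.4, "az": -5.2},
    {"dx": 3.9, "dy": -3.1, "dz": -0.5, "az": -6.5},
    {"dx": 4.7, "dy": -3.7, "dz": -0.6, "az": -7.8},
    {"dx": 5.5, "dy": -4.3, "dz": -0.6, "az": -9.1},
    {"dx": 6.3, "dy": -5.0, "dz": -0.6, "az": -10.4},
    {"dx": 7.0, "dy": -5.6, "dz": -0.6, "az": -11.6},
    {"dx": 7.5, "dy": -6.0, "dz": -0.6, "az": -12.5}
  ]
}}

```text
schema error: expected keys dx, dy, dz, ax, ay, az, hand
```

```bash
python3 - <<'E'
from h import *
st(); plan([.486,.2135,.26],75.8)
E
```

```text
t 0.15 pos [ 0.1525 -0.6056  0.2631] yaz -75.86 z [-0.     0.001 -1.   ] F [-0.32 -0.43 -0.48] M [ 0.02 -0.01  0.06] open mm 88.22 q [ 1.36  0.69 -0.19  1.57  0.16  0.9  -0.22]
d [  8.725 -11.88    0.067] a [-6.0000e-03 -1.8000e-02 -2.5276e+01]
```

All keys are required.

Emit:
{"fn": "servo_tool", "kwargs": {
  "deltas": [
    {"dx": 0.7, "dy": -0.6, "dz": -0.1, "ax": 0, "ay": 0, "az": -1.2, "hand": 88},
    {"dx": 1.5, "dy": -1.2, "dz": -0.2, "ax": 0, "ay": 0, "az": -2.5, "hand": 88},
    {"dx": 2.3, "dy": -1.8, "dz": -0.3, "ax": 0, "ay": 0, "az": -3.8, "hand": 88},
    {"dx": 3.1, "dy": -2.5, "dz": -0.4, "ax": 0, "ay": 0, "az": -5.2, "hand": 88},
    {"dx": 3.9, "dy": -3.1, "dz": -0.5, "ax": 0, "ay": 0, "az": -6.5, "hand": 88},
    {"dx": 4.7, "dy": -3.7, "dz": -0.6, "ax": 0, "ay": 0, "az": -7.8, "hand": 88},
    {"dx": 5.5, "dy": -4.3, "dz": -0.6, "ax": 0, "ay": 0, "az": -9.1, "hand": 88},
    {"dx": 6.3, "dy": -5.0, "dz": -0.6, "ax": 0, "ay": 0, "az": -10.4, "hand": 88},
    {"dx": 7.0, "dy": -5.6, "dz": -0.6, "ax": 0, "ay": 0, "az": -11.6, "hand": 88},
    {"dx": 7.5, "dy": -6.0, "dz": -0.6, "ax": 0, "ay": 0, "az": -12.5, "hand": 88}
  ]
}}

```text
clock: 1.4
tool_pos: [0.5023, -0.1441, 0.2998]
eef_rot: [0.71, 0.704, 0.0, -0.0]
contact_force: [-0.6, -0.2, 0.2]
opening: 0.998
```

```bash
python3 - <<'E'
from h import *
st(); plan([.486,.2135,.26],75.8)
E
```

```text
t 1.4 pos [ 0.5023 -0.1441  0.2998] yaz -0.49 z [ 0.001  0.001 -1.   ] F [-0.59 -0.21  0.15] M [-0.09 -0.1   0.05] open mm 87.9 q [ 0.55  0.55 -0.57  1.82  0.37  0.88 -0.2 ]
d [ 5.958 -0.324  0.668] a [ 1.0000e-02 -4.0000e-03 -1.2716e+01]
```

Emit:
{"fn": "servo_tool", "kwargs": {
  "deltas": [
    {"dx": 0.9, "dy": -0.1, "dz": 0, "ax": 0, "ay": 0, "az": -1.7, "hand": 88},
    {"dx": 1.8, "dy": -0.1, "dz": 0, "ax": 0, "ay": 0, "az": -3.4, "hand": 88},
    {"dx": 2.7, "dy": -0.1, "dz": 0.1, "ax": 0, "ay": 0, "az": -5.1, "hand": 88},
    {"dx": 3.6, "dy": -0.2, "dz": 0.2, "ax": 0, "ay": 0, "az": -6.8, "hand": 88},
    {"dx": 4.5, "dy": -0.2, "dz": 0.4, "ax": 0, "ay": 0, "az": -8.5, "hand": 88},
    {"dx": 5.3, "dy": -0.3, "dz": 0.5, "ax": 0, "ay": 0, "az": -10.2, "hand": 88},
    {"dx": 5.8, "dy": -0.3, "dz": 0.6, "ax": 0, "ay": 0, "az": -11.8, "hand": 88},
    {"dx": 5.95, "dy": -0.32, "dz": 0.67, "ax": 0, "ay": 0, "az": -12.7, "hand": 88},
    {"dx": 5.95, "dy": -0.32, "dz": 0.67, "ax": 0, "ay": 0, "az": -12.7, "hand": 88}
  ]
}}

```text
clock: 2.52
tool_pos: [0.4868, 0.2107, 0.2589]
eef_rot: [0.127, 0.992, -0.0, -0.001]
contact_force: [0.2, 0.1, -0.3]
opening: 0.997
```

```bash
python3 - <<'E'
from h import *
st(); snap('wrist','wrist1')
E
```

```text
t 2.52 pos [0.4868 0.2107 0.2589] yaz 75.37 z [-0.001 -0.    -1.   ] F [ 0.2   0.05 -0.33] M [ 0.08 -0.15 -0.01] open mm 87.82 q [ 0.02  0.69 -0.87  1.84  0.66  0.93  0.16]
```

View pics/wrist1.png

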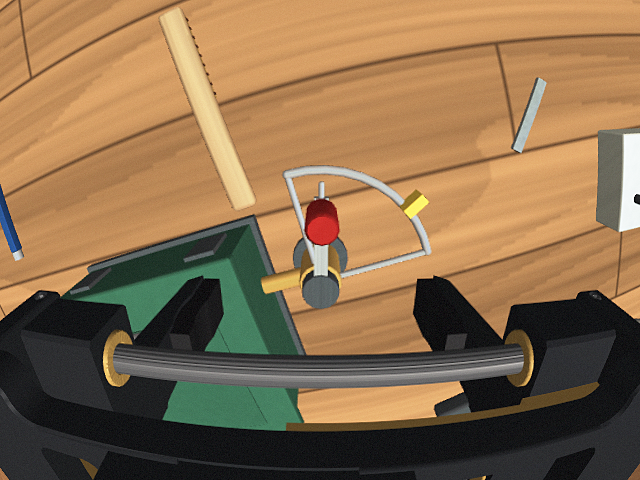

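The wrist view shows the knob top (~322,235), pivot cap (321,290), pointer tip (321,183) and index block (415,204). I'll zoom in and unproject.

```bash
cat >> h.py <<'E'
def wray(f,u,v):
    x=(u-f['cx'])/f['fx'];y=(v-f['cy'])/f['fy'];t=np.hypot(x,y)+1e-12
    c=np.array([x/t*np.sin(t),-y/t*np.sin(t),-np.cos(t)]); return f['pose'][:3,:3]@c
def wz(f,u,v,z):
    w=wray(f,u,v);o=f['pose'][:3,3]; return o+w*(z-o[2])/w[2]
E
python3 - <<'E'
from h import *
im=cv2.imread('pics/wrist1.png')[150:320,255:455]
cv2.imwrite('pics/w1z.png',cv2.resize(im,None,fx=4,fy=3.5,interpolation=cv2.INTER_CUBIC))
E
```

```text
(no output)
```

View pics/w1z.png

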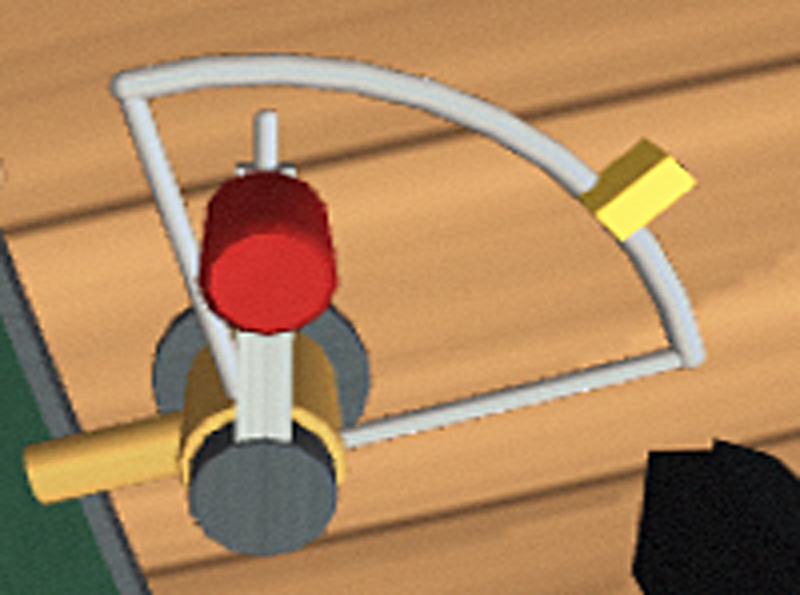

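```bash
python3 - <<'E'
from h import *
f=load('wrist1')
g=lambda x,y,z: wz(f,255+x/4,150+y/3.5,z)
kn=g(271,283,.136);tip=g(265,114,.080);idx=g(610,224,.082);out=g(685,168,.082);cap=g(263,497,.088)
A0=g(122,84,.060);A1=g(693,358,.060)
for n,p in dict(kn=kn,tip=tip,idx=idx,out=out,cap=cap,A0=A0,A1=A1).items():
    for pv in (cap,np.array([.559,.195,0])):
        d=(p-pv)[:2]; print(n,np.round(p,4),'r',round(np.hypot(*d),4),'th',round(np.rad2deg(np.arctan2(d[1],-d[0])),2))
print('depth cap',f['d'][292,321], f['d'][231,322])
E
```

```text
kn [0.4886 0.2131 0.136 ] r 0.0726 th 15.31
kn [0.4886 0.2131 0.136 ] r 0.0727 th 14.45
tip [0.466  0.2184 0.08  ] r 0.0959 th 14.75
tip [0.466  0.2184 0.08  ] r 0.0959 th 14.1
idx [0.5096 0.2827 0.082 ] r 0.1014 th 61.06
idx [0.5096 0.2827 0.082 ] r 0.1007 th 60.62
out [0.4998 0.3014 0.082 ] r 0.1225 th 61.29
out [0.4998 0.3014 0.082 ] r 0.1218 th 60.92
cap [0.5587 0.194  0.088 ] r 0.0 th 180.0
cap [0.5587 0.194  0.088 ] r 0.0011 th -73.41
A0 [0.4544 0.1893 0.06  ] r 0.1044 th -2.54
A0 [0.4544 0.1893 0.06  ] r 0.1048 th -3.1
A1 [0.5594 0.2999 0.06  ] r 0.1059 th 90.37
A1 [0.5594 0.2999 0.06  ] r 0.1049 th 90.21
depth cap 0.32426137 0.25308046
```

```bash
python3 - <<'E'
from h import *
st(); plan([.487,.2135,.160],75.2);plan([.487,.2135,.124],75.2)
E
```

```text
t 2.58 pos [0.4871 0.2099 0.2592] yaz 75.25 z [-0.001 -0.001 -1.   ] F [-0.39 -0.8   0.  ] M [ 0.   -0.14 -0.02] open mm 88.27 q [ 0.02  0.69 -0.87  1.84  0.66  0.93  0.16]
d [0.017 0.059 1.653] a [-0.008 -0.005  0.008]
d [0.016 0.06  2.253] a [-0.008 -0.005  0.008]
```

Emit:
{"fn": "servo_tool", "kwargs": {
  "deltas": [
    {"dx": 0.02, "dy": 0.06, "dz": 0.5, "ax": 0, "ay": 0, "az": 0, "hand": 50},
    {"dx": 0.02, "dy": 0.06, "dz": 1.0, "ax": 0, "ay": 0, "az": 0, "hand": 50},
    {"dx": 0.02, "dy": 0.06, "dz": 1.3, "ax": 0, "ay": 0, "az": 0, "hand": 50},
    {"dx": 0.02, "dy": 0.06, "dz": 1.3, "ax": 0, "ay": 0, "az": 0, "hand": 50},
    {"dx": 0.02, "dy": 0.06, "dz": 1.7, "ax": 0, "ay": 0, "az": 0, "hand": 50},
    {"dx": 0.02, "dy": 0.06, "dz": 2.0, "ax": 0, "ay": 0, "az": 0, "hand": 50},
    {"dx": 0.02, "dy": 0.06, "dz": 2.25, "ax": 0, "ay": 0, "az": 0, "hand": 50},
    {"dx": 0.02, "dy": 0.06, "dz": 2.25, "ax": 0, "ay": 0, "az": 0, "hand": 50}
  ],
  "newtons": 12
}}

```text
clock: 3.58
tool_pos: [0.4867, 0.2137, 0.1238]
eef_rot: [0.128, 0.992, -0.001, -0.001]
contact_force: [0.7, -0.7, 0.6]
opening: 0.573
```

```bash
python3 - <<'E'
from h import *
st(); snap('wrist','wrist2')
E
```

```text
t 3.58 pos [0.4867 0.2137 0.1238] yaz 75.35 z [-0.001 -0.001 -1.   ] F [ 0.66 -0.69  0.65] M [ 0.04 -0.13 -0.01] open mm 50.49 q [-0.1   0.87 -0.69  1.94  0.9   0.67 -0.06]
```

View pics/wrist2.png

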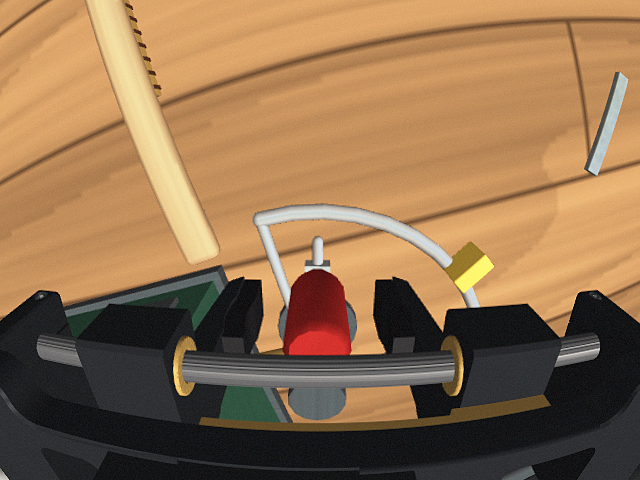

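The knob stands centred between the jaws (≈318,315), clear of everything. Closing.

Emit:
{"fn": "servo_tool", "kwargs": {
  "deltas": [
    {"dx": 0, "dy": 0, "dz": 0, "ax": 0, "ay": 0, "az": 0, "hand": 20},
    {"dx": 0, "dy": 0, "dz": 0, "ax": 0, "ay": 0, "az": 0, "hand": 20},
    {"dx": 0, "dy": 0, "dz": 0, "ax": 0, "ay": 0, "az": 0, "hand": 20},
    {"dx": 0, "dy": 0, "dz": 0, "ax": 0, "ay": 0, "az": 0, "hand": 20}
  ],
  "newtons": 12
}}

```text
clock: 4.12
tool_pos: [0.4871, 0.2139, 0.1248]
eef_rot: [0.128, 0.992, -0.0, 0.0]
contact_force: [-1.5, -0.5, 3.3]
opening: 0.282
```

```bash
python3 - <<'E'
from h import *
st()
s=r.get_state();R=Ro.from_quat(s['eef_rot']);P=s['tool_pos']
pv=np.array([.5588,.1945]);d=P[:2]-pv;rad=np.hypot(*d);th0=np.arctan2(d[1],-d[0]);print(rad,np.rad2deg(th0))
for k in (6,12,18,24,30,36,42,46.2):
    th=th0+np.deg2rad(k); Q=np.r_[pv+rad*np.array([-np.cos(th),np.sin(th)]),P[2]]
    print(k,np.round(R.inv().apply(Q-P)/.06,3),'az',k/6)
E
```

```text
t 4.12 pos [0.4871 0.2139 0.1248] yaz 75.33 z [ 0. -0. -1.] F [-1.53 -0.49  3.26] M [-0.12 -0.05 -0.06] open mm 24.86 q [-0.1   0.87 -0.69  1.94  0.9   0.67 -0.06]
0.07426807375255468 15.129644260527206
6 [-0.008  0.129 -0.   ] az 1.0
12 [-0.029  0.257 -0.   ] az 2.0
18 [-0.064  0.382 -0.   ] az 3.0
24 [-0.111  0.503 -0.   ] az 4.0
30 [-0.171  0.618  0.   ] az 5.0
36 [-0.242  0.726  0.   ] az 6.0
42 [-0.325  0.826  0.   ] az 7.0
46.2 [-0.388  0.89   0.   ] az 7.7
```

Emit:
{"fn": "servo_tool", "kwargs": {
  "deltas": [
    {"dx": -0.002, "dy": 0.065, "dz": 0, "ax": 0, "ay": 0, "az": 0.5, "hand": 20},
    {"dx": -0.008, "dy": 0.129, "dz": 0, "ax": 0, "ay": 0, "az": 1.0, "hand": 20},
    {"dx": -0.017, "dy": 0.193, "dz": 0, "ax": 0, "ay": 0, "az": 1.5, "hand": 20},
    {"dx": -0.029, "dy": 0.257, "dz": 0, "ax": 0, "ay": 0, "az": 2.0, "hand": 20},
    {"dx": -0.045, "dy": 0.32, "dz": 0, "ax": 0, "ay": 0, "az": 2.5, "hand": 20},
    {"dx": -0.064, "dy": 0.382, "dz": 0, "ax": 0, "ay": 0, "az": 3.0, "hand": 20},
    {"dx": -0.087, "dy": 0.443, "dz": 0, "ax": 0, "ay": 0, "az": 3.5, "hand": 20},
    {"dx": -0.111, "dy": 0.503, "dz": 0, "ax": 0, "ay": 0, "az": 4.0, "hand": 20},
    {"dx": -0.171, "dy": 0.618, "dz": 0, "ax": 0, "ay": 0, "az": 5.0, "hand": 20},
    {"dx": -0.171, "dy": 0.618, "dz": 0, "ax": 0, "ay": 0, "az": 5.0, "hand": 20}
  ]
}}

```text
clock: 5.38
tool_pos: [0.507, 0.2475, 0.1249]
eef_rot: [0.38, 0.925, 0.0, 0.001]
contact_force: [1.5, -1.5, 4.0]
opening: 0.282
```

```bash
python3 - <<'E'
from h import *
st(); snap('wrist','wrist3')
s=r.get_state();R=Ro.from_quat(s['eef_rot']);P=s['tool_pos']
pv=np.array([.5588,.1945]);d=P[:2]-pv;rad=np.hypot(*d);th0=np.arctan2(d[1],-d[0]);print(rad,np.rad2deg(th0))
for k in (3,6,9,12,14,15,16):
    th=th0+np.deg2rad(k); Q=np.r_[pv+rad*np.array([-np.cos(th),np.sin(th)]),P[2]]
    print(k,np.round(R.inv().apply(Q-P)/.06,3),'az',k/6)
E
```

```text
t 5.38 pos [0.507  0.2475 0.1249] yaz 45.37 z [ 0.001  0.    -1.   ] F [ 1.52 -1.55  3.97] M [-0.2  -0.26 -0.09] open mm 24.85 q [-0.21  0.87 -0.58  1.85  0.76  0.65 -0.45]
0.07414169079439088 45.535363501859216
3 [-0.003  0.065  0.   ] az 0.5
6 [-0.009  0.129  0.   ] az 1.0
9 [-0.018  0.193  0.   ] az 1.5
12 [-0.031  0.256  0.   ] az 2.0
14 [-0.042  0.298  0.   ] az 2.3333333333333335
15 [-0.047  0.319  0.   ] az 2.5
16 [-0.054  0.34   0.   ] az 2.6666666666666665
```

View pics/wrist3.png

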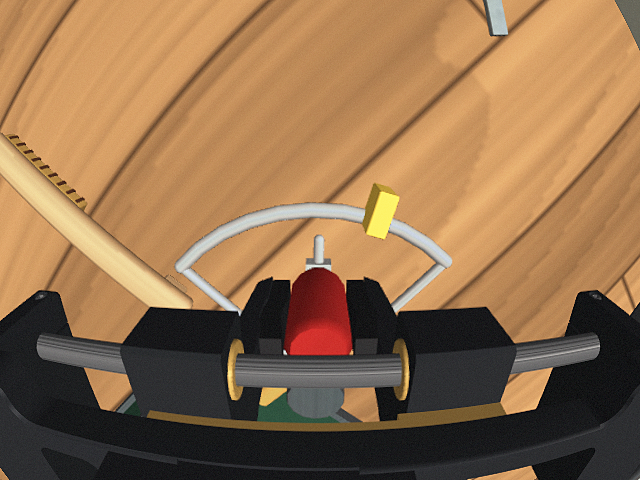

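The lever follows; pointer tip now (319,236) and index inner end (~376,236). Measure remaining angle.

```bash
python3 - <<'E'
from h import *
f=load('wrist3')
im=cv2.imread('pics/wrist3.png')[170:300,260:420]
cv2.imwrite('pics/w3z.png',cv2.resize(im,None,fx=5,fy=4.5,interpolation=cv2.INTER_CUBIC))
E
```

```text
(no output)
```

View pics/w3z.png

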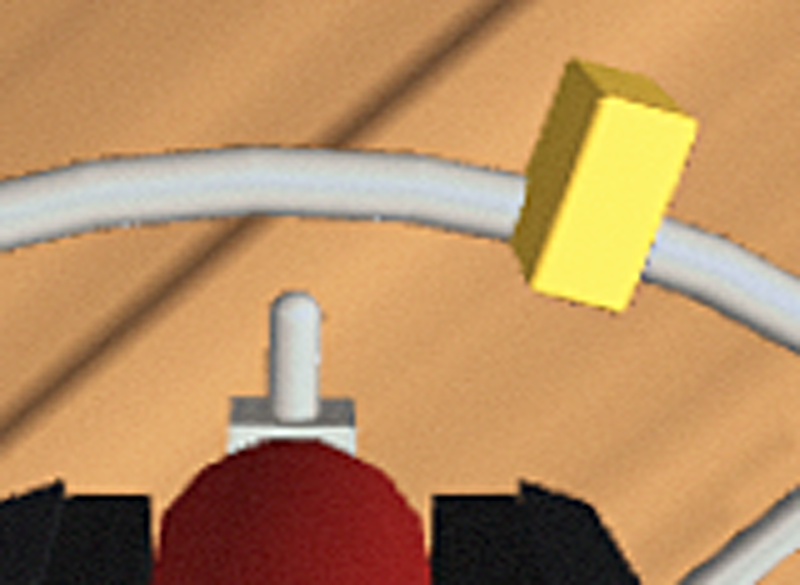

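```bash
python3 - <<'E'
from h import *
f=load('wrist3')
g=lambda x,y,z: wz(f,260+x/5,170+y/4.5,z)
pv=np.array([.5588,.1945])
for n,p in dict(tip=g(295,297,.0805),tipbase=g(295,410,.0805),idx=g(578,298,.082),out=g(648,108,.082)).items():
    d=p[:2]-pv; print(n,np.round(p,4),'r',round(np.hypot(*d),4),'th',round(np.rad2deg(np.arctan2(d[1],-d[0])),2))
E
```

```text
tip [0.4917 0.2631 0.0805] r 0.096 th 45.67
tipbase [0.5009 0.2541 0.0805] r 0.0831 th 45.84
idx [0.5102 0.2824 0.082 ] r 0.1004 th 61.03
out [0.4996 0.3007 0.082 ] r 0.1215 th 60.85
```

Emit:
{"fn": "servo_tool", "kwargs": {
  "deltas": [
    {"dx": -0.003, "dy": 0.065, "dz": 0, "ax": 0, "ay": 0, "az": 0.5, "hand": 20},
    {"dx": -0.009, "dy": 0.129, "dz": 0, "ax": 0, "ay": 0, "az": 1.0, "hand": 20},
    {"dx": -0.018, "dy": 0.193, "dz": 0, "ax": 0, "ay": 0, "az": 1.5, "hand": 20},
    {"dx": -0.031, "dy": 0.256, "dz": 0, "ax": 0, "ay": 0, "az": 2.0, "hand": 20},
    {"dx": -0.049, "dy": 0.325, "dz": 0, "ax": 0, "ay": 0, "az": 2.55, "hand": 20},
    {"dx": -0.049, "dy": 0.325, "dz": 0, "ax": 0, "ay": 0, "az": 2.55, "hand": 20},
    {"dx": -0.049, "dy": 0.325, "dz": 0, "ax": 0, "ay": 0, "az": 2.55, "hand": 20}
  ]
}}

```text
clock: 6.3
tool_pos: [0.5226, 0.2591, 0.1248]
eef_rot: [0.499, 0.866, 0.0, 0.0]
contact_force: [1.5, 0.1, 5.6]
opening: 0.276
```

```bash
python3 - <<'E'
from h import *
st(); snap('wrist','wrist4')
im=cv2.imread('pics/wrist4.png')[170:300,240:400]
cv2.imwrite('pics/w4z.png',cv2.resize(im,None,fx=5,fy=4.5,interpolation=cv2.INTER_CUBIC))
E
```

```text
t 6.3 pos [0.5226 0.2591 0.1248] yaz 30.09 z [ 0.001  0.001 -1.   ] F [1.49 0.15 5.58] M [-0.18 -0.34 -0.05] open mm 24.32 q [-0.24  0.87 -0.52  1.79  0.67  0.66 -0.63]
```

View pics/w4z.png

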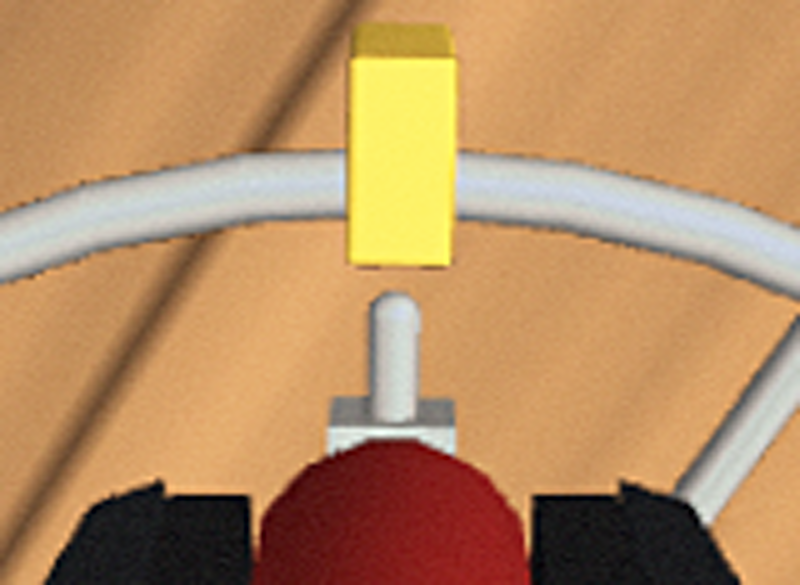

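Pointer tip (zoomed x≈395) sits at the middle of the index end (347–452, mid 400): within about 0.3°. Release, rise, and recheck.

Emit:
{"fn": "servo_tool", "kwargs": {
  "deltas": [
    {"dx": 0, "dy": 0, "dz": 0, "ax": 0, "ay": 0, "az": 0, "hand": 45},
    {"dx": 0, "dy": 0, "dz": 0, "ax": 0, "ay": 0, "az": 0, "hand": 45},
    {"dx": 0, "dy": 0, "dz": 0, "ax": 0, "ay": 0, "az": 0, "hand": 45},
    {"dx": 0, "dy": 0, "dz": -0.5, "ax": 0, "ay": 0, "az": 0, "hand": 45},
    {"dx": 0, "dy": 0, "dz": -1.2, "ax": 0, "ay": 0, "az": 0, "hand": 45},
    {"dx": 0, "dy": 0, "dz": -2.0, "ax": 0, "ay": 0, "az": 0, "hand": 45},
    {"dx": 0, "dy": 0, "dz": -2.0, "ax": 0, "ay": 0, "az": 0, "hand": 45}
  ]
}}

```text
clock: 7.22
tool_pos: [0.5235, 0.2608, 0.248]
eef_rot: [0.5, 0.866, 0.003, 0.001]
contact_force: [1.1, 0.3, -0.8]
opening: 0.509
```

```bash
python3 - <<'E'
from h import *
st(); snap('wrist','wrist5')
im=cv2.imread('pics/wrist5.png')[120:320,220:420]
cv2.imwrite('pics/w5z.png',cv2.resize(im,None,fx=3.5,fy=3,interpolation=cv2.INTER_CUBIC))
plan([.5276,.0256,.235],1.0); plan([.5276,.0256,.176],1.0)
E
```

```text
t 7.22 pos [0.5235 0.2608 0.248 ] yaz 30.04 z [ 0.006  0.004 -1.   ] F [ 1.11  0.27 -0.85] M [ 0.02 -0.15 -0.  ] open mm 44.85 q [-0.18  0.71 -0.64  1.7   0.53  0.9  -0.51]
d [-3.417 -1.88   0.174] a [ 0.027 -0.006  4.841]
d [-3.417 -1.883  1.158] a [ 0.027 -0.006  4.841]
```

View pics/w5z.png

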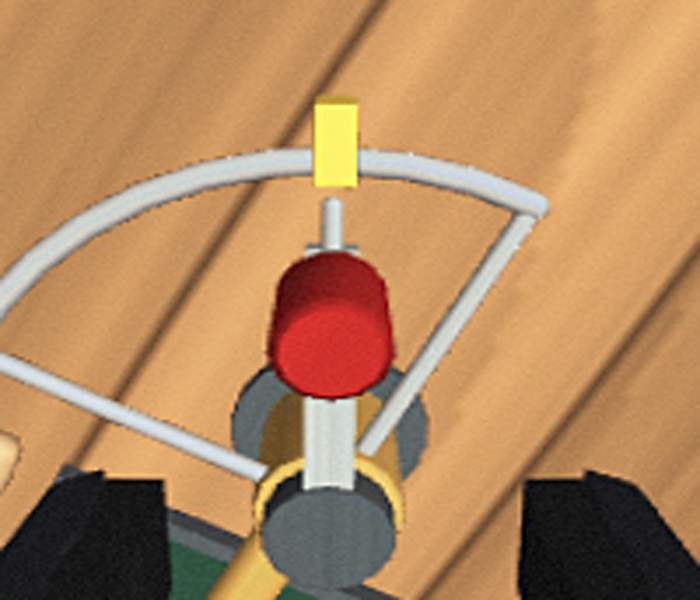

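The lever stayed put: pointer (333) vs index middle (336), under 0.5°; the index hasn't moved. Now over the handle.

Emit:
{"fn": "servo_tool", "kwargs": {
  "deltas": [
    {"dx": -0.7, "dy": -0.4, "dz": 0, "ax": 0, "ay": 0, "az": 1.0, "hand": 45},
    {"dx": -1.5, "dy": -0.8, "dz": 0, "ax": 0, "ay": 0, "az": 2.2, "hand": 45},
    {"dx": -2.3, "dy": -1.25, "dz": 0, "ax": 0, "ay": 0, "az": 3.4, "hand": 45},
    {"dx": -3.0, "dy": -1.65, "dz": 0, "ax": 0, "ay": 0, "az": 4.4, "hand": 45},
    {"dx": -3.42, "dy": -1.88, "dz": 0, "ax": 0.02, "ay": 0, "az": 4.84, "hand": 45},
    {"dx": -3.42, "dy": -1.88, "dz": 0, "ax": 0.02, "ay": 0, "az": 4.84, "hand": 45},
    {"dx": -3.42, "dy": -1.88, "dz": 0, "ax": 0.02, "ay": 0, "az": 4.84, "hand": 45}
  ]
}}

```text
clock: 8.15
tool_pos: [0.5267, 0.0264, 0.2438]
eef_rot: [0.7, 0.714, -0.001, -0.001]
contact_force: [-0.3, 0.9, 0.7]
opening: 0.512
```

```bash
python3 - <<'E'
from h import *
st(); snap('wrist','wrist6')
E
```

```text
t 8.15 pos [0.5267 0.0264 0.2438] yaz 1.13 z [-0.003  0.001 -1.   ] F [-0.28  0.89  0.72] M [ 0.01 -0.07 -0.02] open mm 45.13 q [ 0.19  0.63 -0.53  1.87  0.44  0.77 -0.57]
```

View pics/wrist6.png

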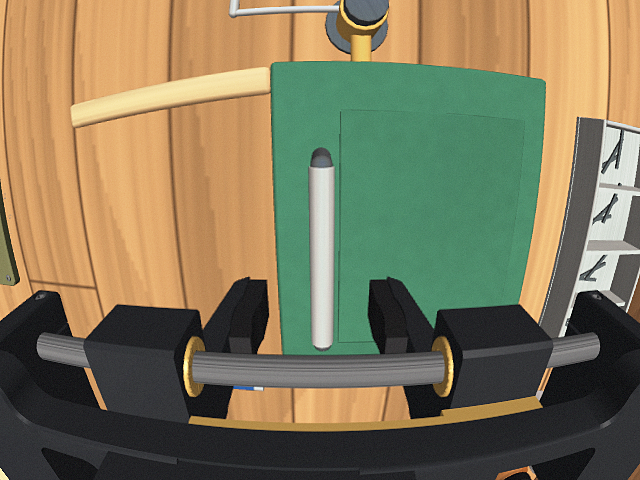

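The bar runs from (321,165) to (322,347), between the fingers. Check against the wrist calibration.

```bash
python3 - <<'E'
from h import *
f=load('wrist6')
a=wz(f,321,165,.173);b=wz(f,322,346,.173);print(a,b,(a+b)/2,np.linalg.norm(a-b),np.rad2deg(np.arctan2(-(a-b)[0],(a-b)[1])))
for q in [(272,63),(545,79),(284,353)]: print(wz(f,*q,.127))
plan([.5285,.0256,.176],1.0)
E
```

```text
[0.52741611 0.07819004 0.173     ] [ 0.53063327 -0.03386424  0.173     ] [0.52902469 0.0221629  0.173     ] 0.1121004564282372 1.6445504580285966
[0.49566095 0.13725009 0.127     ]
[0.68575515 0.14364948 0.127     ]
[ 0.50197008 -0.07521373  0.127     ]
d [-0.023  0.029  1.134] a [-0.026 -0.007  0.03 ]
```

Emit:
{"fn": "servo_tool", "kwargs": {
  "deltas": [
    {"dx": -0.03, "dy": 0.03, "dz": 0.4, "ax": 0, "ay": 0, "az": -0.05, "hand": 45},
    {"dx": -0.03, "dy": 0.03, "dz": 0.8, "ax": 0, "ay": 0, "az": -0.05, "hand": 45},
    {"dx": -0.03, "dy": 0.03, "dz": 1.13, "ax": 0, "ay": 0, "az": -0.05, "hand": 45},
    {"dx": -0.03, "dy": 0.03, "dz": 1.13, "ax": 0, "ay": 0, "az": -0.05, "hand": 45},
    {"dx": -0.03, "dy": 0.03, "dz": 1.13, "ax": 0, "ay": 0, "az": -0.05, "hand": 30},
    {"dx": -0.03, "dy": 0.03, "dz": 1.13, "ax": 0, "ay": 0, "az": -0.05, "hand": 30}
  ]
}}

```text
clock: 8.95
tool_pos: [0.5295, 0.0237, 0.1775]
eef_rot: [0.699, 0.715, -0.0, -0.0]
contact_force: [0.3, -0.4, 0.6]
opening: 0.343
```

```bash
python3 - <<'E'
from h import *
st(); snap('wrist','wrist7')
E
```

```text
t 8.95 pos [0.5295 0.0237 0.1775] yaz 1.34 z [-0. -0. -1.] F [ 0.27 -0.4   0.59] M [-0.08 -0.11 -0.04] open mm 30.25 q [ 0.14  0.73 -0.46  1.93  0.53  0.61 -0.64]
```

View pics/wrist7.png

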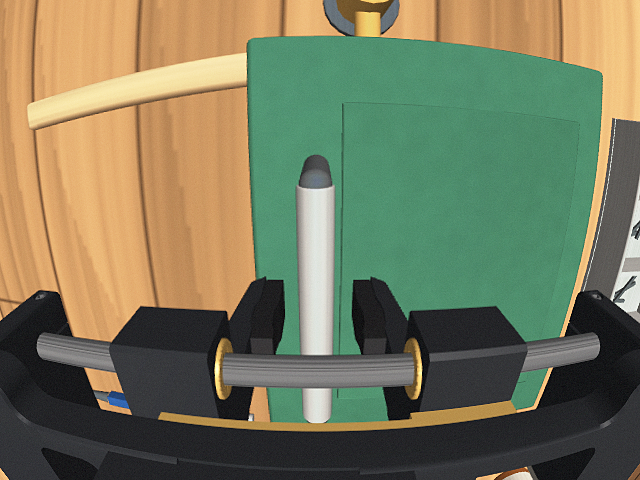

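Bar is centred between the jaws (x≈317). Closing with 40 N.

Emit:
{"fn": "servo_tool", "kwargs": {
  "deltas": [
    {"dx": 0, "dy": 0, "dz": 0.03, "ax": 0, "ay": 0, "az": 0, "hand": 8},
    {"dx": 0, "dy": 0, "dz": 0.03, "ax": 0, "ay": 0, "az": 0, "hand": 8},
    {"dx": 0, "dy": 0, "dz": 0.03, "ax": 0, "ay": 0, "az": 0, "hand": 8},
    {"dx": 0, "dy": 0, "dz": 0.03, "ax": 0, "ay": 0, "az": 0, "hand": 8}
  ],
  "newtons": 40
}}

```text
clock: 9.5
tool_pos: [0.5288, 0.023, 0.175]
eef_rot: [0.699, 0.715, -0.001, -0.0]
contact_force: [-1.2, -0.7, 2.1]
opening: 0.142
```

```bash
python3 - <<'E'
from h import *
st()
# lift path: lid angle -> tool shift (tool x=+y world, y=+x world, z=down)
for th in (.01,.02,.03,.05,.08,.11,.14,.16):
    x=-.155*np.cos(th)+.06*np.sin(th)+.155; z=.06*np.cos(th)+.155*np.sin(th)-.06
    # TCP 6mm behind grasp pt (above): rotates with tool
    x+= .006*np.sin(th); z+=.006*(np.cos(th)-1)
    print(th,'dy',round(x/.06,3),'dz',round(-z/.06,3),'ax',round(np.rad2deg(th)/6,3))
E
```

```text
t 9.5 pos [0.5288 0.023  0.175 ] yaz 1.3 z [-0.002 -0.001 -1.   ] F [-1.17 -0.74  2.11] M [-0.09  0.06 -0.  ] open mm 12.5 q [ 0.14  0.73 -0.46  1.93  0.54  0.61 -0.64]
0.01 dy 0.011 dz -0.026 ax 0.095
0.02 dy 0.023 dz -0.051 ax 0.191
0.03 dy 0.034 dz -0.077 ax 0.286
0.05 dy 0.058 dz -0.128 ax 0.477
0.08 dy 0.096 dz -0.203 ax 0.764
0.11 dy 0.136 dz -0.277 ax 1.05
0.14 dy 0.179 dz -0.35 ax 1.337
0.16 dy 0.208 dz -0.398 ax 1.528
```

Emit:
{"fn": "servo_tool", "kwargs": {
  "deltas": [
    {"dx": 0, "dy": 0.006, "dz": -0.013, "ax": 0.05, "ay": 0, "az": 0, "hand": 8},
    {"dx": 0, "dy": 0.011, "dz": -0.026, "ax": 0.1, "ay": 0, "az": 0, "hand": 8},
    {"dx": 0, "dy": 0.017, "dz": -0.039, "ax": 0.15, "ay": 0, "az": 0, "hand": 8},
    {"dx": 0, "dy": 0.023, "dz": -0.051, "ax": 0.19, "ay": 0, "az": 0, "hand": 8},
    {"dx": 0, "dy": 0.028, "dz": -0.064, "ax": 0.24, "ay": 0, "az": 0, "hand": 8},
    {"dx": 0, "dy": 0.034, "dz": -0.077, "ax": 0.29, "ay": 0, "az": 0, "hand": 8}
  ],
  "newtons": 40
}}

```text
clock: 10.25
tool_pos: [0.5299, 0.023, 0.1776]
eef_rot: [0.699, 0.715, -0.013, -0.012]
contact_force: [3.1, 1.3, -31.2]
opening: 0.136
```

```bash
python3 - <<'E'
from h import *
st()
E
```

```text
t 10.25 pos [0.5299 0.023  0.1776] yaz 1.31 z [-0.036 -0.001 -0.999] F [  3.06   1.3  -31.19] M [ 0.31 -1.07  0.03] open mm 11.97 q [ 0.16  0.74 -0.48  1.89  0.51  0.67 -0.61]
```

```bash
python3 - <<'E'
from h import *
snap('wrist','wrist8'); st(); snap('side','side1'); st()
im=cv2.imread('pics/side1.png')[200:360,220:420]
cv2.imwrite('pics/s1z.png',cv2.resize(im,None,fx=3.5,fy=3.5,interpolation=cv2.INTER_CUBIC))
E
```

```text
t 10.3 pos [0.5299 0.023  0.1776] yaz 1.3 z [-0.036 -0.001 -0.999] F [  1.13   1.33 -26.11] M [ 0.32 -0.83 -0.03] open mm 12.33 q [ 0.16  0.74 -0.48  1.89  0.51  0.67 -0.61]
t 10.35 pos [0.5299 0.023  0.1777] yaz 1.31 z [-0.036 -0.001 -0.999] F [  2.11   1.62 -25.51] M [ 0.24 -0.8  -0.03] open mm 12.33 q [ 0.16  0.74 -0.48  1.89  0.51  0.67 -0.61]
```

View pics/s1z.png

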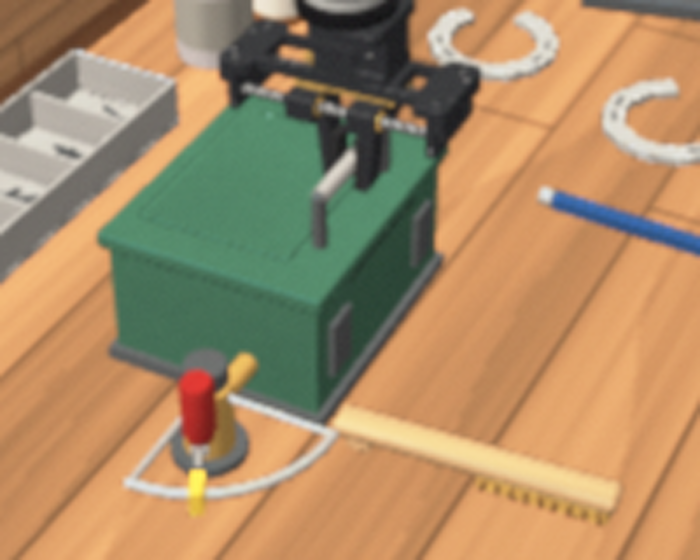

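View pics/wrist8.png

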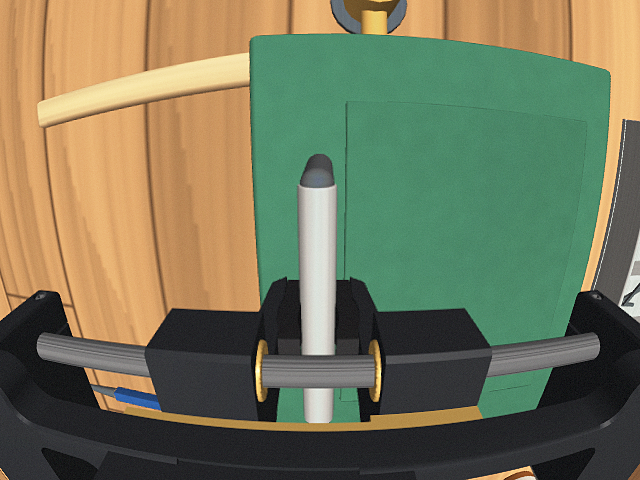

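The lid looks still nearly shut, with the pull at about 26 N; continue in small steps.

Emit:
{"fn": "servo_tool", "kwargs": {
  "deltas": [
    {"dx": 0, "dy": 0.006, "dz": -0.013, "ax": 0.05, "ay": 0, "az": 0, "hand": 8},
    {"dx": 0, "dy": 0.012, "dz": -0.026, "ax": 0.1, "ay": 0, "az": 0, "hand": 8},
    {"dx": 0, "dy": 0.012, "dz": -0.026, "ax": 0.1, "ay": 0, "az": 0, "hand": 8}
  ],
  "newtons": 45
}}

```text
clock: 10.72
tool_pos: [0.5309, 0.0231, 0.1797]
eef_rot: [0.699, 0.715, -0.017, -0.016]
contact_force: [1.2, 1.6, -21.9]
opening: 0.139
```

```bash
python3 - <<'E'
from h import *
st()
E
```

```text
t 10.72 pos [0.5309 0.0231 0.1797] yaz 1.31 z [-0.046 -0.001 -0.999] F [  1.23   1.57 -21.95] M [ 0.26 -0.62  0.04] open mm 12.25 q [ 0.16  0.74 -0.48  1.88  0.5   0.69 -0.6 ]
```

The seal is giving (tool up 4.7 mm, force falling). Continue along the arc.

Emit:
{"fn": "servo_tool", "kwargs": {
  "deltas": [
    {"dx": 0, "dy": 0.01, "dz": -0.025, "ax": 0.1, "ay": 0, "az": 0, "hand": 8},
    {"dx": 0, "dy": 0.022, "dz": -0.05, "ax": 0.2, "ay": 0, "az": 0, "hand": 8},
    {"dx": 0, "dy": 0.034, "dz": -0.075, "ax": 0.3, "ay": 0, "az": 0, "hand": 8},
    {"dx": 0, "dy": 0.046, "dz": -0.1, "ax": 0.4, "ay": 0, "az": 0, "hand": 8},
    {"dx": 0, "dy": 0.058, "dz": -0.125, "ax": 0.5, "ay": 0, "az": 0, "hand": 8},
    {"dx": 0, "dy": 0.07, "dz": -0.15, "ax": 0.6, "ay": 0, "az": 0, "hand": 8},
    {"dx": 0, "dy": 0.07, "dz": -0.15, "ax": 0.6, "ay": 0, "az": 0, "hand": 8}
  ],
  "newtons": 45
}}

```text
clock: 11.6
tool_pos: [0.5363, 0.0233, 0.1905]
eef_rot: [0.698, 0.714, -0.038, -0.037]
contact_force: [-4.4, -0.1, -5.6]
opening: 0.131
```

```bash
python3 - <<'E'
from h import *
st(); snap('wrist','wrist9')
snap('scene','scene2')
im=cv2.imread('pics/scene2.png')[150:350,250:450]
cv2.imwrite('pics/c2z.png',cv2.resize(im,None,fx=3,fy=3,interpolation=cv2.INTER_CUBIC))
E
```

```text
t 11.6 pos [0.5363 0.0233 0.1905] yaz 1.28 z [-0.106 -0.003 -0.994] F [-4.36 -0.08 -5.58] M [-0.13  0.35  0.05] open mm 11.51 q [ 0.17  0.76 -0.51  1.8   0.45  0.82 -0.55]
```

View pics/c2z.png

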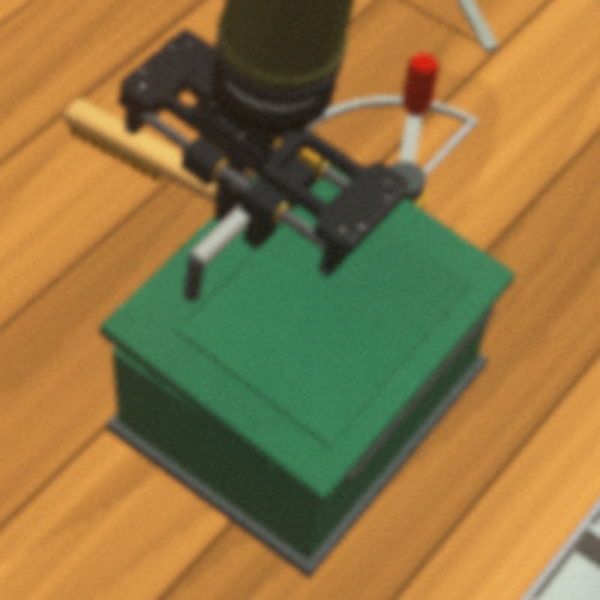

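View pics/wrist9.png

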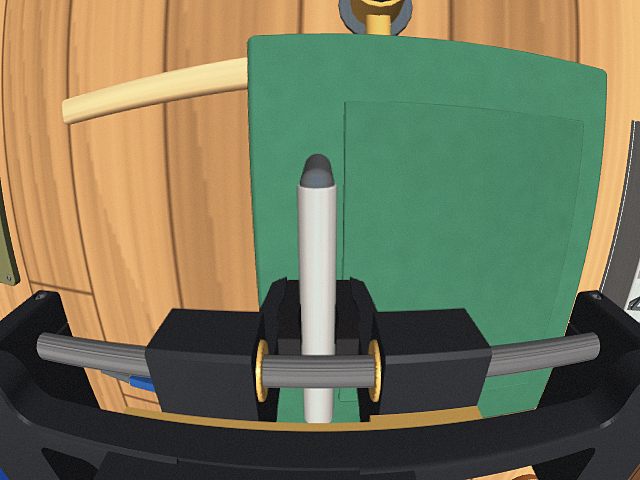

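The lid is free and ajar (~0.10 rad by tool tilt and rise), force 6 N. Go on to 0.16 rad.

Emit:
{"fn": "servo_tool", "kwargs": {
  "deltas": [
    {"dx": 0, "dy": 0.012, "dz": -0.025, "ax": 0.1, "ay": 0, "az": 0, "hand": 8},
    {"dx": 0, "dy": 0.024, "dz": -0.05, "ax": 0.2, "ay": 0, "az": 0, "hand": 8},
    {"dx": 0, "dy": 0.036, "dz": -0.077, "ax": 0.3, "ay": 0, "az": 0, "hand": 8},
    {"dx": 0, "dy": 0.047, "dz": -0.103, "ax": 0.4, "ay": 0, "az": 0, "hand": 8},
    {"dx": 0, "dy": 0.059, "dz": -0.13, "ax": 0.5, "ay": 0, "az": 0, "hand": 8},
    {"dx": 0, "dy": 0.067, "dz": -0.15, "ax": 0.56, "ay": 0, "az": 0, "hand": 8},
    {"dx": 0, "dy": 0.067, "dz": -0.15, "ax": 0.56, "ay": 0, "az": 0, "hand": 8},
    {"dx": 0, "dy": 0.067, "dz": -0.15, "ax": 0.56, "ay": 0, "az": 0, "hand": 8}
  ],
  "newtons": 45
}}

```text
clock: 12.7
tool_pos: [0.5411, 0.0234, 0.1987]
eef_rot: [0.697, 0.713, -0.059, -0.057]
contact_force: [-5.7, 0.6, -6.6]
opening: 0.137
```

```bash
python3 - <<'E'
from h import *
st()
for n,t in(('scene','scene3'),('side','side3'),('wrist','wrist10')): snap(n,t)
st()
a=cv2.imread('pics/scene3.png')[140:340,260:450];b=cv2.imread('pics/side3.png')[200:400,220:410]
cv2.imwrite('pics/both3.png',cv2.resize(np.hstack([a,b]),None,fx=2.1,fy=2.5,interpolation=cv2.INTER_CUBIC))
E
```

```text
t 12.7 pos [0.5411 0.0234 0.1987] yaz 1.29 z [-0.164 -0.005 -0.986] F [-5.71  0.63 -6.64] M [-0.08  0.51  0.03] open mm 12.1 q [ 0.18  0.78 -0.53  1.73  0.41  0.93 -0.51]
t 12.85 pos [0.5411 0.0234 0.1987] yaz 1.29 z [-0.164 -0.005 -0.986] F [-5.37 -0.09 -8.47] M [-0.05  0.48  0.02] open mm 12.09 q [ 0.18  0.78 -0.53  1.73  0.41  0.93 -0.51]
```

View pics/both3.png

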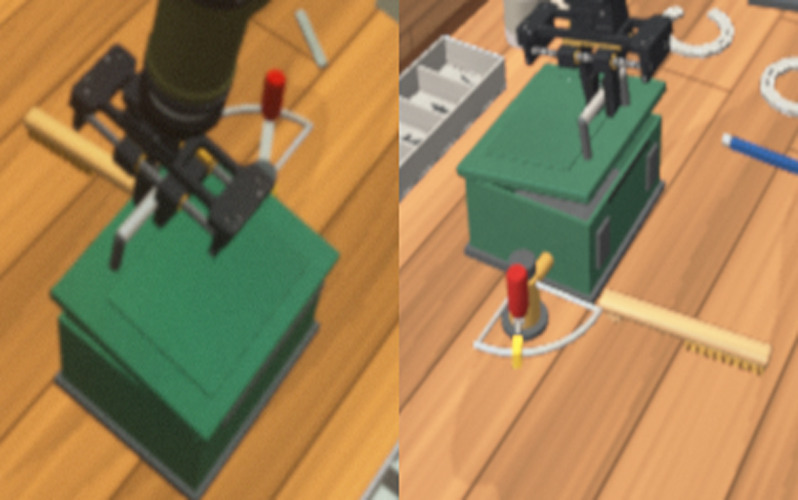

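View pics/wrist10.png

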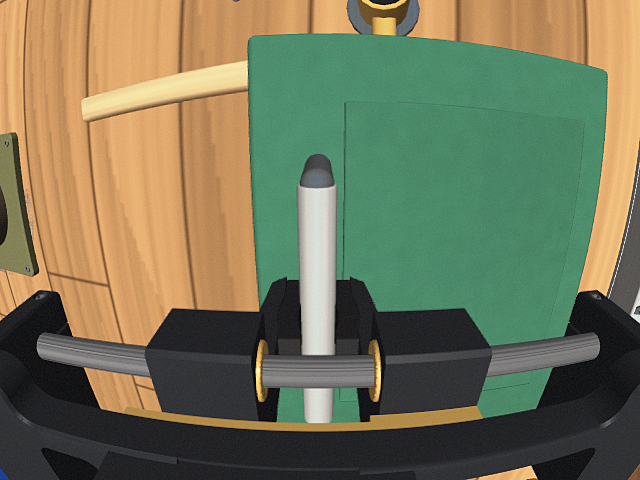

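The lid is ajar, lever unchanged at the index, bar still held. Verify the angle with a depth plane fit, and whether the other items moved.

```bash
python3 - <<'E'
from h import *
for tg in ('scene0','scene3','side0','side3'):
    f=load(tg);p=f['p'].astype(int);G=(p[...,1]>p[...,0]+25)&(p[...,1]>p[...,2]+15)&(f['d']>0)
    G&=(p[...,1]>95)
    v,u=np.nonzero(G);P=np.array([pt(f,a,b) for a,b in zip(u,v)])
    k=(P[:,2]>.118)&(P[:,0]>.46)&(P[:,0]<.72)&(P[:,1]>-.12)&(P[:,1]<.17);P=P[k]
    for _ in range(6):
        A=np.c_[P[:,:2],np.ones(len(P))];c=np.linalg.lstsq(A,P[:,2],rcond=None)[0];e=P[:,2]-A@c
        P=P[np.abs(e)<max(.004,1.5*e.std())]
    print(tg,len(P),'slope x',np.round(-np.arctan(c[0]),4),'y',np.round(c[1],4),'z front',np.round(np.array([.497,.025,1])@c,4),'std',e.std())
for a,b in (('scene0','scene3'),('side0','side3')):
    A,B=cv2.imread(f'pics/{a}.png'),cv2.imread(f'pics/{b}.png')
    D=cv2.absdiff(A,B).max(2);D=cv2.morphologyEx((D>45).astype(np.uint8),cv2.MORPH_OPEN,np.ones((3,3)))
    n,_,s,_=cv2.connectedComponentsWithStats(D); print(b,[list(map(int,x)) for x in s[1:] if x[4]>15])
E
```

```text
scene0 7337 slope x -0.001 y 0.0009 z front 0.1282 std 0.001661714078401675
scene3 6716 slope x 0.159 y -0.0 z front 0.1583 std 0.0017014895791623958
side0 2972 slope x -0.0098 y -0.0029 z front 0.1268 std 0.0017289161063795489
side3 2448 slope x 0.1472 y -0.0061 z front 0.1567 std 0.00163168382461546
scene3 [[0, 0, 47, 22, 613], [88, 0, 24, 11, 129], [133, 0, 46, 28, 765], [212, 0, 188, 260, 17797], [32, 12, 18, 17, 140], [43, 26, 22, 22, 177], [140, 30, 19, 18, 151], [142, 76, 28, 17, 226], [121, 80, 18, 13, 134], [384, 169, 12, 19, 172], [383, 189, 8, 15, 95], [391, 220, 7, 6, 26], [310, 248, 5, 6, 26], [282, 261, 7, 7, 39]]
side3 [[276, 0, 309, 257, 21180], [591, 0, 27, 28, 541], [587, 11, 4, 6, 20], [576, 28, 33, 30, 737], [522, 36, 22, 21, 328], [606, 44, 7, 19, 72], [442, 52, 9, 7, 43], [577, 62, 13, 16, 164], [542, 75, 65, 115, 3250], [477, 76, 7, 12, 62], [484, 87, 10, 16, 65], [594, 128, 6, 25, 81], [507, 137, 4, 6, 21], [580, 141, 5, 6, 28], [590, 154, 6, 16, 52], [291, 162, 7, 8, 48], [586, 171, 6, 11, 41], [549, 185, 8, 15, 86], [537, 186, 6, 14, 70], [578, 196, 7, 14, 55], [523, 234, 39, 20, 497], [577, 237, 6, 12, 48], [328, 243, 4, 6, 23], [566, 242, 24, 53, 352], [310, 265, 3, 6, 18], [536, 268, 18, 6, 84], [271, 299, 33, 28, 467]]
```

Lid at 0.157–0.159 rad, front edge up 30 mm; nothing else changed but arm, lever and lid. Handing in.

```bash
python3 - <<'E'
from h import *
print(r.finish_job()); st()
E
```

```text
the job is handed in; nothing more can be done
None
the job is handed in; nothing more can be done
```

I swung the vent lever to the yellow index first, with the lid shut. Then I took the lid by its bar handle, broke the seal in small steps, and held it ajar. I handed the job in at about 12.9 s, still gripping the handle.

- **Lever:** after I let go, the wrist picture showed the pointer within about 0.5° of the middle of the index. The later pictures showed it still there, and I saw no sign that the index had moved.
- **Lid:** the change in depth-plane slope was 0.160 rad from the scene camera and 0.157 rad from the side camera. Both put the front edge 30 mm up. The grip was steady, with about 10 N at the wrist while holding.
- **Other items:** before-and-after pictures showed no change at the shoes, brush, pritchel or soapstone.
- **One disagreement:** the pull to break the seal peaked at about 31 N on the wrist sensor, above the 14 to 17 N given. I don't know why, but the tilting grip and the motion probably added to it. The lid came free gradually and did not jump.

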